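Build up an air valve on its sub-base and hold the valve over the gasket face

TASK

Build up the air valve on its sub-base: set the thicker shut-off plate (one knob on its end) squarely on the sub-base and the thinner throttle plate (two adjusting screws) squarely on top of it, edges flush, knob and screws both at the cable-gland end, and let go of them. Then lift the valve over the parts bins and hold it level and in line about a centimetre above the pile, solenoid at the gland end, touching nothing below, so that I can lay in the gasket: finish while still holding it there. Do not knock against the parts bins or shift or tip the other things on the bench.

Things in the scene. Friction and masses are not known exactly. Their poses are not given: they have to be found in the camera images.
- subbase: Fixed sub-base, right of the bins: cast aluminium block 110 x 48 x 32 mm high on an 8 mm steel plate 170 x 100 mm; flat top face 40 mm above the bench. Black fittings stick out of its long sides (to 42 mm from the middle, below the top face), a black cable gland out of one end. Origin on the bench under its middle, x along its length to the gland (within 25 deg of world x), z up.
- subbase_top (a point): Middle of the sub-base's flat top face, where the shut-off plate goes; axes as the sub-base.
- subbase_gland (a point): Outer end of the cable gland, 77 mm along the sub-base's x, 24 mm above the bench.
- shutoff_plate: Loose shut-off plate, left of the bins, lying flat: aluminium block 92 long, 42 wide, 30 mm thick (the thicker plate), 0.2 to 0.3 kg, one round black knob (25 mm dia., to 67 mm from the middle) on one end. Plain sides to grip across the width. Origin mid underside, x along its length to the knob (within 25 deg of world x), z up. The plates and valve swap places.
- shutoff_top (a point): Middle of the shut-off plate's top face, 30 mm above its underside.
- shutoff_knob (a point): Outer end of the knob, 67 mm along x from the plate's middle, 15 mm above its underside.
- throttle_plate: Loose throttle plate, left of the bins, lying flat: aluminium block 92 long, 42 wide, 22 mm thick (the thinner plate), 0.19 kg, two thin adjusting screws side by side (to 69 mm from the middle) on one end. Plain sides to grip across the width. Origin mid underside, x along its length to the screws (within 25 deg of world x), z up.
- throttle_top (a point): Middle of the throttle plate's top face, 22 mm above its underside; axes as the throttle plate.
- throttle_screws (a point): Midway between the outer ends of the two adjusting screws, 69 mm along x from the plate's middle, 11 mm above its underside.
- valve: Loose air valve, left of the bins, 0.3 to 0.6 kg: aluminium body 92 long, 42 wide, 40 mm high, plain sides; black cap at -x (to 54 mm from the middle); black solenoid with a grey plug at +x (to 90 mm, 56 mm high, nothing below the body's flat underside). Origin mid underside of the body, x along its length to the solenoid (within 25 deg of world x), z up.
- valve_solenoid (a point): Outer end of the solenoid, 90 mm along x from the valve's middle, 22 mm above its underside.
- bins: Fixed row of three open blue parts bins, together 304 mm (its x, away from the robot) by 110 mm (its y), 65 mm high, with small fittings inside below the rims. Stands between the loose pieces on the left and the sub-base on the right. Origin on the bench under the middle of the row.
- can_a: Standing spray can, 65 mm dia., 198 mm high, beyond the bins. Origin under its middle. Leave alone.
- can_b: Standing spray can, 65 mm dia., 198 mm high, far right. Origin under its middle. Leave alone.
- tape: Roll of black tape lying flat, 96 mm dia., 25 mm high, near right. Origin under its middle. Leave alone.
- silencer: Small standing brass and bronze silencer, 22 mm dia., 36 mm high, among the loose pieces on the left. Origin under its middle. Leave alone.
- hexkey: L-shaped dark hex key lying flat, 100 x 31 mm, 6 mm thick, among the loose pieces on the left. Leave alone.
- screwdriver: Screwdriver with a red handle, lying far left. Leave alone.
- pliers: Pliers with red handles, about 190 mm long and 60 mm wide, lying to the right. Leave alone.
Mind the look-alikes: they are no part of the job. Leave any purple look-alike of the throttle_plate alone.

How it is judged:
On the way, in this order (a step that is already met when the one before it is completed fails the run):
1. the shut-off plate sits squarely on the sub-base, knob at the gland end, and is let go (horizontal distance between shutoff_plate and subbase_top below 0.005 m and z of shutoff_plate in the frame of subbase_top between -0.003 and 0.003 m and angle between the x axis of shutoff_plate and the x axis of subbase, either way round below 0.08 rad and angle between shutoff_plate's own z axis and vertical below 0.05 rad and x of shutoff_knob in the frame of subbase above 0.04 m and linear speed of shutoff_plate below 0.02 m/s and contact force between shutoff_plate and the fingers below 0.1 N), for 0.2 s.
2. the throttle plate sits squarely on the shut-off plate, screws at the gland end, and is let go (horizontal distance between shutoff_plate and subbase_top below 0.005 m and z of shutoff_plate in the frame of subbase_top between -0.003 and 0.003 m and angle between the x axis of each of shutoff_plate, throttle_plate and the x axis of subbase, either way round below 0.08 rad and angle between each of shutoff_plate, throttle_plate's own z axis and vertical below 0.05 rad and x of each of shutoff_knob, throttle_screws in the frame of subbase above 0.04 m and horizontal distance between throttle_plate and shutoff_top below 0.005 m and z of throttle_plate in the frame of shutoff_top between -0.003 and 0.003 m and linear speed of throttle_plate below 0.02 m/s and contact force between throttle_plate and the fingers below 0.1 N), for 0.2 s.
At the end, for the whole second after the job is handed in: Shut-off plate flat on the sub-base, throttle plate flat on it, each centred within 5 mm, in line within 4.5 deg, let go, ends as asked; fingers hold the valve still, level within 3.4 deg, centred within 6 mm, in line within 4.5 deg, 3 to 20 mm above the pile, touching nothing below (all of step 2 and linear speed of shutoff_plate below 0.02 m/s and contact force between shutoff_plate and the fingers below 0.1 N and horizontal distance between valve and throttle_top below 0.006 m and z of valve in the frame of throttle_top between 0.003 and 0.02 m and angle between the x axis of valve and the x axis of throttle_plate, either way round below 0.08 rad and angle between valve's own z axis and vertical below 0.06 rad and x of valve_solenoid in the frame of subbase above 0.04 m and contact force between valve and the fingers above 2 N and contact force between valve and throttle_plate below 0.05 N and contact force between valve and shutoff_plate below 0.05 N and contact force between valve and subbase below 0.05 N and contact force between valve and bins below 0.05 N and linear speed of valve below 0.015 m/s and angular speed of valve below 0.1 rad/s); the arm keeps its last pose, push and grip.
It fails at once if the parts bins are knocked (more than 3 N) (contact force between bins and anything else above 3 N).
It fails at once if another thing on the bench is shifted by more than 20 mm or tipped (distance of any of can_a, can_b, tape, silencer, hexkey, screwdriver, pliers from where it was at the start of the episode above 0.02 m or angle between any of can_a, can_b, silencer's own z axis and vertical above 0.35 rad).
It also fails if it takes over 66 s, if anything falls off the work surface, if the arm or the gripper's body presses on something with over 40 N, if the wrist force passes 120 N, or if a joint passes its speed limit or range.

ROBOT

A 7-joint arm with a two-finger parallel gripper is mounted at the origin on the work surface. World frame = base frame: x ahead of the robot, y to its left, z up, the work surface at z = 0. Lengths are in m, angles in rad, forces in N, time in s.
With the tool pointing down it reaches from about 0.4 to 0.85 m from the base axis. Payload 10.4 kg.
Tool frame: the origin (TCP) lies midway between the tips of the shut fingers; the grasp point (between the pads) lies r.grip_point_offset behind it (r.grip_point_offset is the distance from the TCP to the grasp point, in m); z points along the fingers, y is the line along which they close (so a half turn about z gives the same grasp; the last joint's range is limited). The gripper opens to 87 mm and grips with 3 to 60 N. Pads are 19 mm wide; open, the fingers measure 117 mm over their backs; the gripper's body (75 mm by 190 mm) begins 51 mm behind the grasp point.
Start: joints at [1.325, 0.332, -0.065, 1.46, 0.022, 1.35, -0.088], TCP at [0.138, -0.61, 0.223] pointing down, gripper open.
Joint ranges: [-2.6, 2.6], [-0.5, 2.12], [-1.47, 1.34], [0.16, 2.42], [-1.27, 4.41], [0.06, 2.06], [-2.6, 2.6]. Speed limits (rad/s): [2.22, 2.22, 2.79, 2.79, 3.14, 3.14, 3.14].

INTERFACE

Orientations are given as a unit quaternion [x, y, z, w].
In Python, from bench import r gives the robot as it stands.
- The arm moves only by the tool play_rows, never from a script. Its arguments are lists of equal length, an entry for each row: "claw": the closure, from 0 (fully open) to 1 (shut); "delta_pos": the shift along the tool's x, y, z scaled (see below), a list of three; "delta_rot": the turn, a rotation vector about the tool's x, y, z scaled (see below), a list of three. A call has 1 to 8 rows; each row shifts and turns the commanded pose from where the row before left it, along the tool's axes as they then stand; what a row does not reach is not made up. The controller multiplies each number of a shift by 200 mm and each number of a turn by pi rad. A row lasts 1/10 s, in which the tool goes at most 50 mm and 8.59 degrees, less where a joint would pass 70% of its speed; a pose out of reach is approached as far as the arm can. A call with a number of a shift or a turn outside -1 to 1 is refused whole. A call with a gripper value outside its range is refused whole. The fingers move at their own pace and stop on an object; "squeeze" is the grip in N (left out, the last holds). Time passes only in rows, so rows that do not move let the fingers close. It gives the time, the measured TCP pose, the force, the opening and the grip force at its end, in the units of the state.
- r.read_state(): the state, without advancing time (a new reading comes with each control period).
- r.camera(name): name is "scene" or "top"; returns a dict with "pixels" (480x640x3 uint8, red, green, blue), "camera_matrix" (3x3 intrinsics, pixels), "cam_to_world" (4x4, takes a point from camera to world coordinates). Camera axes: x right, y up, looking along -z (the intrinsics and any distortion apply to the point x, -y, -z); pixel columns grow to the right and rows downward; lengths in m; the calibration is good to about 2 mm. A picture is of the moment at which its call begins. There is no depth.
- r.close_job(): hands the job in; it is judged then, once.
The state is a dict: "time": time; "joint_positions": joint angles; "joint_vel": joint speeds; "joint_torque": joint torques, N m; "ee_pos": TCP position; "eef_rot": TCP orientation; "ft_force": force on the tool from outside, world axes, zero at the start; "torque": the same for the moment, N m; "width": finger opening in m; "grip_force": force on a finger pad.
Only numpy, scipy, OpenCV 4.12 (cv2) and the standard library are available. Lean on these libraries where they do the work, as an engineer would, in place of code of your own. Each camera call takes 0.05 s, during which the arm holds its last target. There are 200 camera calls.

## Working session

There is one attempt and no reset: what is moved stays moved. The work goes in short steps, Python scripts to look and compute and a tool call to move; the robot and the scene stay as the last step left them, time stands still between calls to the robot, and variables do not carry over. Pictures are saved under pics/ and viewed, at most 10 in all, crops included, and the job is handed in when it is done.

Besides the shell and the picture viewer there is one more tool, called after "Call:" by a JSON object that holds its "op" and its "data", one argument or row to a line. play_rows: Moves the arm, as the interface text tells. Shifts and turns lie within -1 to 1; 1 stands for 200 mm of shift or pi rad of turn. Its arguments: {"type":"object","properties":{"claw":{"type":"array"},"delta_pos":{"type":"array"},"delta_rot":{"type":"array"},"squeeze":{"type":"number"}},"required":["claw","delta_pos","delta_rot"]}

```bash
mkdir -p pics; ls; python3 - <<'E'
from bench import r
import cv2
s=r.read_state()
print({k:s[k] for k in('time','ee_pos','eef_rot','width')}, r.grip_point_offset)
for n in('top','scene'):
    c=r.camera(n); cv2.imwrite(f'pics/{n}0.png',c['pixels'][...,::-1]); print(c['camera_matrix'],c['cam_to_world'],c.keys())
E
```

```text
pics
{'time': 0.0, 'ee_pos': array([ 0.13799683, -0.60917063,  0.22172082]), 'eef_rot': array([ 9.93803104e-01,  1.11152400e-01, -1.12922792e-04, -7.22645559e-04]), 'width': 0.08690890595130633} 0.0187
[[435.26242134   0.         322.11911617]
 [  0.         435.26242134 246.71831761]
 [  0.           0.           1.        ]] [[ 0.01817929  0.98792171 -0.15388375  0.3983283 ]
 [-0.9997441   0.02003349  0.0105072  -0.03666495]
 [ 0.01346312  0.15365336  0.98803309  1.0387662 ]
 [ 0.          0.          0.          1.        ]] dict_keys(['pixels', 'camera_matrix', 'cam_to_world'])
[[525.89547799   0.         323.12569877]
 [  0.         525.89547799 244.94814672]
 [  0.           0.           1.        ]] [[-0.42986835 -0.68077981  0.59308688  1.34642445]
 [ 0.90281858 -0.31574193  0.2919343   0.36807751]
 [-0.01148058  0.66094317  0.75034813  1.08467921]
 [ 0.          0.          0.          1.        ]] dict_keys(['pixels', 'camera_matrix', 'cam_to_world'])
```

View pics/top0.png

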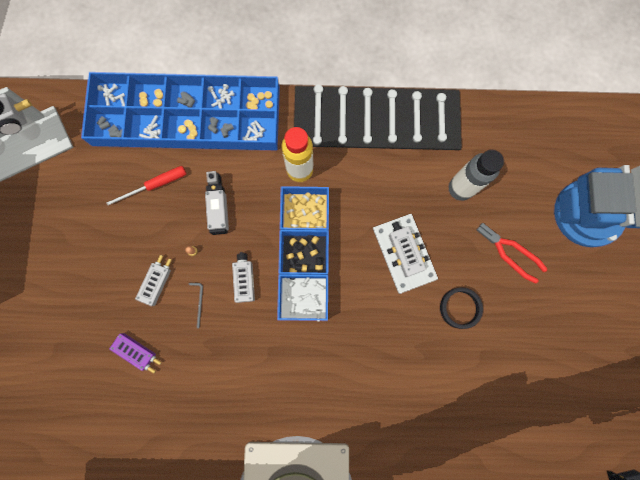

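View pics/scene0.png

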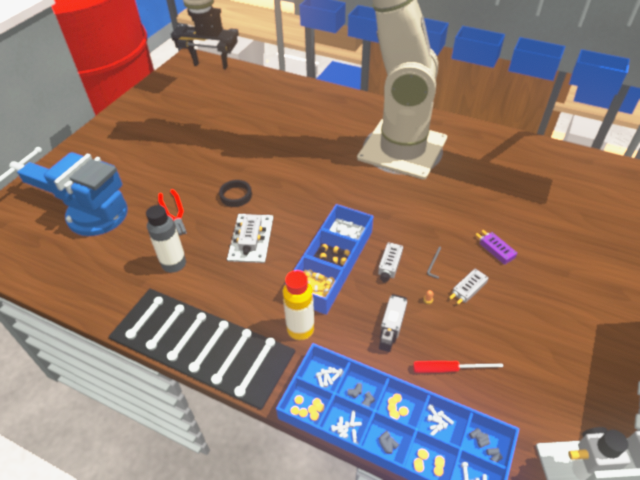

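The top view shows the shut-off plate at (243,280) with its knob up, the throttle plate at (153,284) with its screws up and the valve at (216,205). The sub-base is at (406,250), the bins are at cols 279-328, and the purple look-alike is at (135,352). Next I'll zoom in.

```bash
cat > h.py <<'E'
import numpy as np,cv2
from scipy.spatial.transform import Rotation as R
def proj(c,P):
    P=np.atleast_2d(P); T=np.linalg.inv(c['cam_to_world']); q=P@T[:3,:3].T+T[:3,3]; q=q*[1,-1,-1]
    u=q@np.array(c['camera_matrix']).T; return u[:,:2]/u[:,2:]
def back(c,uv,z):
    uv=np.atleast_2d(uv).astype(float); d=np.c_[uv,np.ones(len(uv))]@np.linalg.inv(c['camera_matrix']).T*[1,-1,-1]
    M=c['cam_to_world']; d=d@M[:3,:3].T; o=M[:3,3]; return o+d*((z-o[2])/d[:,2])[:,None]
def zoom(im,x0,x1,y0,y1,s):
    o=cv2.resize(im[y0:y1,x0:x1],None,fx=s,fy=s,interpolation=cv2.INTER_CUBIC)
    for x in range((x0+9)//10*10,x1,10): cv2.putText(o,str(x),((x-x0)*s,8),0,.3,(0,0,255),1); o[::6,(x-x0)*s]=(0,0,255)
    for y in range((y0+9)//10*10,y1,10): cv2.putText(o,str(y),(0,(y-y0)*s),0,.3,(0,0,255),1); o[(y-y0)*s,::6]=(0,0,255)
    return o
E
python3 - <<'E'
from h import *
im=cv2.imread('pics/top0.png')
parts=[zoom(im,225,260,245,310,8),zoom(im,195,240,165,245,7) if 0 else zoom(im,195,240,165,240,7)]
a=zoom(im,228,258,248,308,9);b=zoom(im,132,178,250,308,9)[:,:];
H=600;out=np.zeros((600,800,3),np.uint8)
def put(i,x,y): out[y:y+i.shape[0],x:x+i.shape[1]]=i[:600-y,:800-x]
put(zoom(im,230,257,248,306,6),0,0);put(zoom(im,134,176,252,308,6),170,0);put(zoom(im,200,234,168,238,6),430,0)
put(zoom(im,370,440,208,296,4),0,0) if 0 else None
cv2.imwrite('pics/z1.png',out[:420,:640])
cv2.imwrite('pics/z2.png',zoom(im,368,443,208,298,6))
E
```

```text
(no output)
```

View pics/z1.png

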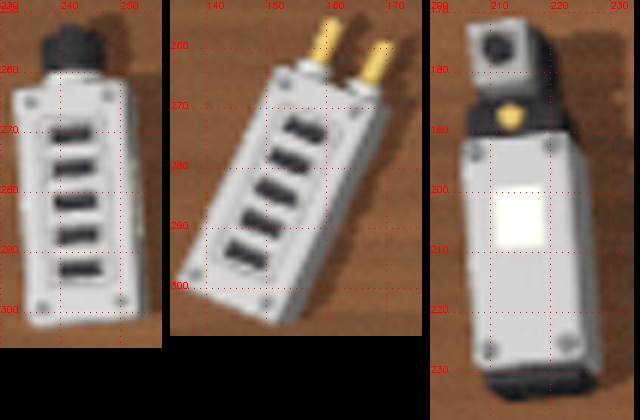

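View pics/z2.png

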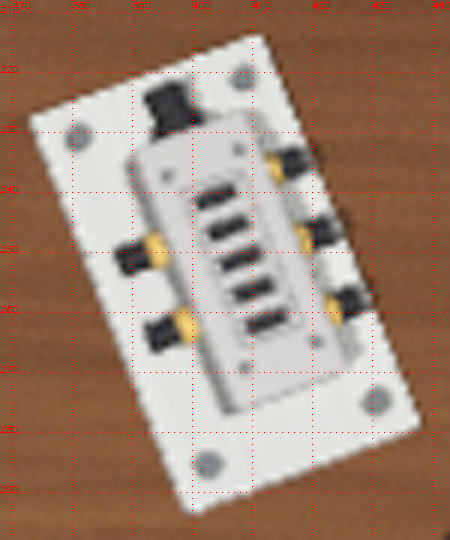

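```bash
cat > fit.py <<'E'
from h import *
from scipy.optimize import minimize
from scipy.spatial import ConvexHull
SZ=dict(sub=(.17,.1,.008),shut=(.092,.042,.03),thr=(.092,.042,.022),valve=(.092,.042,.04))
def box(p,sz,z0=0):
    k=np.array([[a,b,c] for a in(-.5,.5) for b in(-.5,.5) for c in(0,1)])*sz
    return R.from_euler('z',p[2]).apply(k)+[p[0],p[1],z0]
def mask(im):
    h=cv2.cvtColor(im,cv2.COLOR_RGB2HSV); m=((h[...,1]<75)&(h[...,2]>75)).astype(np.uint8)
    return m
def fit(cams,p0,sz,z0=0,pad=8,black=False):
    S=8; data=[]
    for c in cams:
        uv=proj(c,box(p0,sz,z0)); a=np.floor(uv.min(0)-pad).astype(int); b=np.ceil(uv.max(0)+pad).astype(int)
        im=cv2.resize(c['pixels'][a[1]:b[1],a[0]:b[0]],None,fx=S,fy=S,interpolation=cv2.INTER_CUBIC)
        m=mask(im)
        cs,_=cv2.findContours(m,cv2.RETR_EXTERNAL,cv2.CHAIN_APPROX_NONE); big=max(cs,key=cv2.contourArea)
        m[:]=0; cv2.drawContours(m,[big],-1,1,-1)
        m=cv2.morphologyEx(m,cv2.MORPH_OPEN,np.ones((49,49)))  # drop screws
        data.append((c,a,m.astype(np.float32)))
    def cost(p):
        t=0
        for c,a,m in data:
            uv=(proj(c,box(p,sz,z0))-a+.5)*S-.5
            hull=uv[ConvexHull(uv).vertices]; o=np.zeros_like(m)
            cv2.fillConvexPoly(o,np.round(hull*16).astype(np.int32),1.,cv2.LINE_8,4); t+=np.abs(o-m).sum()/S/S
        return t
    s=minimize(cost,p0,method='Nelder-Mead',options=dict(initial_simplex=np.array(p0)+np.array([[0,0,0],[.006,0,0],[0,.006,0],[0,0,.08]]),xatol=1e-5,fatol=.01))
    return s.x,s.fun
E
cat > m1.py <<'E'
from bench import r
from fit import *
C={n:r.camera(n) for n in('top','scene')}; t=C['top']
I=dict(sub=([397,225],[408,262],[408,262]),)
def init(a,b,z):  # -x end, +x end pixels of top face
    A,B=back(t,[a,b],z)[:,:2]; m=(A+B)/2; d=B-A; return [*m,np.arctan2(d[1],d[0])]
P=dict(sub=init([418,285],[392,221],.008),shut=init([243,301],[241,262],.03),thr=init([143,300],[162,266],.022),valve=init([216,229],[213,191],.04))
for n,p in P.items():
    print(n,np.round(p,4))
    for k in(['top'],['scene'],['top','scene']):
        x,f=fit([C[q] for q in k],p,SZ[n]); print('  ',k,np.round(x,4),round(f,1))
S,Q=back(t,[[191,251]],.03),back(t,[[279,187],[328,187],[329,320],[278,320]],.065); print(S,Q)
g=back(t,[[393.5,224]],.024);print('gland',g)
E
python3 m1.py
```

```text
sub [ 0.5485 -0.2463  0.3764]
   ['top'] [ 0.5484 -0.2468  0.3683] 70.4
   ['scene'] [ 0.5503 -0.2481  0.3827] 76.2
   ['top', 'scene'] [ 0.5489 -0.247   0.3751] 159.4
shut [0.4707 0.1363 0.0974]
   ['top'] [0.4714 0.1364 0.1085] 36.5
   ['scene'] [0.4734 0.1347 0.0997] 69.8
   ['top', 'scene'] [0.4719 0.1358 0.112 ] 130.6
thr [ 0.4637  0.3446 -0.4428]
   ['top'] [ 0.4622  0.3479 -0.3586] 45.8
   ['scene'] [ 0.4617  0.3465 -0.3588] 50.3
   ['top', 'scene'] [ 0.4622  0.3475 -0.359 ] 111.7
valve [0.6362 0.2067 0.1323]
   ['top'] [0.6401 0.2067 0.1205] 59.5
   ['scene'] [0.6429 0.206  0.1097] 162.1
   ['top', 'scene'] [0.6413 0.2066 0.1197] 236.3
[[0.5391344 0.2582287 0.03     ]] [[ 0.68758274  0.05513242  0.065     ]
 [ 0.69009756 -0.05808511  0.065     ]
 [ 0.38664971 -0.06518047  0.065     ]
 [ 0.38462484  0.0472162   0.065     ]]
gland [[ 0.61463606 -0.21663464  0.024     ]]
```

```bash
cat > plan.py <<'E'
import sys
from h import *
def plan(*wps,start=None):
    """wps: (x,y,z,yaw,n): n equal rows each, translation first frame fixed; turn applied at the end rows via separate listing"""
    if start is None:
        from bench import r; s=r.read_state(); p,q=s['ee_pos'],R.from_quat(s['eef_rot'])
        print('t',round(s['time'],2),'p',np.round(p,4),'w',round(s['width'],4),'F',np.round(s['ft_force'],1),'grip',np.round(s['grip_force'],1),
          'yaw',round(np.arctan2(*q.as_matrix()[[1,0],0]),4),'tilt',np.round(q.as_matrix()[:2,2],4))
    else: p,q=start
    for x,y,z,yaw,n in wps:
        qt=R.from_euler('z',yaw)*R.from_quat([1,0,0,0]); v=q.inv().apply(np.array([x,y,z])-p)/.2; w=(q.inv()*qt).as_rotvec()/np.pi
        print('shift/row',np.round(v/n,3),'x',n,' turn total',np.round(w,4)); p,q=np.array([x,y,z]),qt
E
python3 - <<'E'
from plan import *
plan((.43,-.30,.22,.2228,8),(.4715,.136,.22,.108,11),(.4715,.136,.06,.108,4),(.4715,.136,.0065,.108,3))
from bench import r
t=r.camera('top'); print(back(t,[[296,138],[487,161]],.198),back(t,[[200,284],[198,326],[190,284]],0))
E
```

```text
t 0.2 p [ 0.138  -0.6093  0.2221] w 0.087 F [-0.4 -0.7 -0.1] grip 0.0 yaw 0.2228 tilt [-0.0002  0.0008]
shift/row [ 0.221 -0.148  0.001] x 8  turn total [-0.0003  0.     -0.    ]
shift/row [ 0.062 -0.189  0.   ] x 11  turn total [0.     0.     0.0365]
shift/row [0.  0.  0.2] x 4  turn total [0. 0. 0.]
shift/row [0.    0.    0.089] x 3  turn total [0. 0. 0.]
[[ 0.75176717  0.01153538  0.198     ]
 [ 0.71191571 -0.37668123  0.198     ]] [[0.4646505  0.24062575 0.        ]
 [0.36650196 0.2392877  0.        ]
 [0.46419852 0.26427428 0.        ]]
```

Call:
{"op": "play_rows", "data": {
  "claw": [0,0,0,0,0,0,0,0],
  "delta_pos": [
    [0.22,-0.148,0],
    [0.22,-0.148,0],
    [0.22,-0.148,0],
    [0.22,-0.148,0],
    [0.22,-0.148,0],
    [0.22,-0.148,0],
    [0.22,-0.148,0],
    [0.22,-0.148,0]
  ],
  "delta_rot": [
    [0,0,0],
    [0,0,0],
    [0,0,0],
    [0,0,0],
    [0,0,0],
    [0,0,0],
    [0,0,0],
    [0,0,0]
  ],
  "squeeze": 40
}}

```text
time: 1.05
ee_pos: [0.4135, -0.3169, 0.2228]
eef_rot: [0.994, 0.111, 0.0, 0.0]
ft_force: [1.0, -0.2, -0.6]
width: 0.0872
grip_force: 0.0
```

Call:
{"op": "play_rows", "data": {
  "claw": [0,0,0,0,0,0,0,0],
  "delta_pos": [
    [0.06,-0.19,0],
    [0.06,-0.19,0],
    [0.06,-0.19,0],
    [0.06,-0.19,0],
    [0.06,-0.19,0],
    [0.06,-0.19,0],
    [0.06,-0.19,0],
    [0.06,-0.19,0]
  ],
  "delta_rot": [
    [0,0,0],
    [0,0,0],
    [0,0,0],
    [0,0,0],
    [0,0,0],
    [0,0,0],
    [0,0,0],
    [0,0,0]
  ]
}}

```text
time: 1.85
ee_pos: [0.4388, 0.0008, 0.2227]
eef_rot: [0.994, 0.111, 0.0, 0.0]
ft_force: [0.7, 0.6, 0.7]
width: 0.0872
grip_force: 0.0
```

Call:
{"op": "play_rows", "data": {
  "claw": [0,0,0,0,0],
  "delta_pos": [
    [0.06,-0.19,0],
    [0.06,-0.19,0],
    [0.06,-0.19,0],
    [0,0,0],
    [0,0,0]
  ],
  "delta_rot": [
    [0,0,0],
    [0,0,0],
    [0,0,0.0365],
    [0,0,0],
    [0,0,0]
  ]
}}

```text
time: 2.35
ee_pos: [0.4487, 0.1189, 0.2225]
eef_rot: [0.998, 0.055, -0.0, 0.0]
ft_force: [0.3, -1.0, -0.4]
width: 0.0874
grip_force: 0.0
```

```bash
python3 -c "
from plan import *
plan((.4715,.136,.06,.108,4),(.4715,.136,.0065,.108,3))"
```

```text
t 2.35 p [0.4487 0.1189 0.2225] w 0.0874 F [ 0.3 -1.  -0.4] grip 0.0 yaw 0.111 tilt [-0.0002 -0.0001]
shift/row [ 0.031 -0.018  0.203] x 4  turn total [0.     0.0001 0.0009]
shift/row [0.    0.    0.089] x 3  turn total [0. 0. 0.]
```

Call:
{"op": "play_rows", "data": {
  "claw": [0,0,0,0,0,0],
  "delta_pos": [
    [0.062,-0.036,0.1],
    [0.062,-0.036,0.15],
    [0,0,0.2],
    [0,0,0.15],
    [0,0,0.05],
    [0,0,0]
  ],
  "delta_rot": [
    [0,0,0.001],
    [0,0,0],
    [0,0,0],
    [0,0,0],
    [0,0,0],
    [0,0,0]
  ]
}}

```text
time: 2.95
ee_pos: [0.4714, 0.1341, 0.0917]
eef_rot: [0.999, 0.052, -0.001, 0.0]
ft_force: [0.6, 0.3, 0.3]
width: 0.0872
grip_force: 0.0
```

```bash
python3 -c "
from plan import *
plan((.4715,.136,.0065,.108,3))"
```

```text
t 2.95 p [0.4714 0.1341 0.0917] w 0.0872 F [0.6 0.3 0.3] grip 0.0 yaw 0.1045 tilt [-0.0023 -0.0006]
shift/row [ 0.001 -0.003  0.142] x 3  turn total [ 0.0001  0.0007 -0.0011]
```

Call:
{"op": "play_rows", "data": {
  "claw": [0,0,0,0,1,1,1,1],
  "delta_pos": [
    [0,-0.009,0.12],
    [0,0,0.14],
    [0,0,0.1],
    [0,0,0.065],
    [0,0,0],
    [0,0,0],
    [0,0,0],
    [0,0,0]
  ],
  "delta_rot": [
    [0,0,-0.001],
    [0,0,0],
    [0,0,0],
    [0,0,0],
    [0,0,0],
    [0,0,0],
    [0,0,0],
    [0,0,0]
  ],
  "squeeze": 40
}}

```text
time: 3.75
ee_pos: [0.4726, 0.1371, 0.0085]
eef_rot: [0.999, 0.054, 0.001, 0.0]
ft_force: [-0.7, 0.2, 0.1]
width: 0.0629
grip_force: 0.0
```

```bash
python3 -c "
from plan import *
plan((.4715,.136,.0065,.108,3))"
```

```text
t 3.75 p [0.4726 0.1371 0.0085] w 0.0629 F [-0.7  0.2  0.1] grip 0.0 yaw 0.1081 tilt [ 0.0018 -0.    ]
shift/row [-0.002  0.002  0.003] x 3  turn total [ 0.0001 -0.0006  0.    ]
```

Call:
{"op": "play_rows", "data": {
  "claw": [1,1,1,1,1,1],
  "delta_pos": [
    [0,0,0.008],
    [0,0,0],
    [0,0,0],
    [0,0,0],
    [0,0,0],
    [0,0,0]
  ],
  "delta_rot": [
    [0,0,0],
    [0,0,0],
    [0,0,0],
    [0,0,0],
    [0,0,0],
    [0,0,0]
  ]
}}

```text
time: 4.35
ee_pos: [0.4718, 0.1369, 0.006]
eef_rot: [0.999, 0.054, 0.0, 0.0]
ft_force: [-0.9, -2.2, 2.0]
width: 0.0413
grip_force: 40.0
```

```bash
python3 -c "
from plan import *
plan((.4715,.136,.13,.108,4),(.548,-.247,.13,.372,11),(.549,-.247,.06,.372,4))"
```

```text
t 4.35 p [0.4718 0.1369 0.006 ] w 0.0413 F [-0.9 -2.2  2. ] grip 40.0 yaw 0.1081 tilt [ 0.     -0.0004]
shift/row [-0.001  0.001 -0.155] x 4  turn total [0.0001 0.     0.    ]
shift/row [0.016 0.177 0.   ] x 11  turn total [ 0.     0.    -0.084]
shift/row [0.001 0.    0.088] x 4  turn total [0. 0. 0.]
```

Call:
{"op": "play_rows", "data": {
  "claw": [1,1,1,1,1,1,1,1],
  "delta_pos": [
    [0,0,-0.05],
    [0,0,-0.1],
    [0,0,-0.15],
    [0,0,-0.2],
    [0,0,-0.15],
    [0,0,0],
    [0,0,0],
    [0,0,0]
  ],
  "delta_rot": [
    [0,0,0],
    [0,0,0],
    [0,0,0],
    [0,0,-0.02],
    [0,0,-0.03],
    [0,0,-0.034],
    [0,0,0],
    [0,0,0]
  ]
}}

```text
time: 5.15
ee_pos: [0.4713, 0.137, 0.1356]
eef_rot: [0.983, 0.184, -0.0, 0.0]
ft_force: [-0.7, 0.8, -2.3]
width: 0.0416
grip_force: 40.0
```

```bash
python3 -c "
from plan import *
plan((.548,-.247,.13,.372,11),(.549,-.247,.06,.372,4))"
```

```text
t 5.15 p [0.4713 0.137  0.1356] w 0.0416 F [-0.7  0.8 -2.3] grip 40.0 yaw 0.3691 tilt [-0.0008 -0.0002]
shift/row [-0.03   0.175  0.003] x 11  turn total [-0.      0.0003 -0.0009]
shift/row [0.001 0.    0.088] x 4  turn total [0. 0. 0.]
```

Call:
{"op": "play_rows", "data": {
  "claw": [1,1,1,1,1,1,1,1],
  "delta_pos": [
    [-0.015,0.09,0],
    [-0.03,0.175,0],
    [-0.03,0.175,0],
    [-0.03,0.175,0],
    [-0.03,0.175,0],
    [-0.03,0.175,0],
    [-0.03,0.175,0],
    [-0.03,0.175,0]
  ],
  "delta_rot": [
    [0,0,-0.001],
    [0,0,0],
    [0,0,0],
    [0,0,0],
    [0,0,0],
    [0,0,0],
    [0,0,0],
    [0,0,0]
  ]
}}

```text
time: 5.95
ee_pos: [0.5258, -0.1253, 0.135]
eef_rot: [0.983, 0.185, -0.001, -0.0]
ft_force: [0.5, 0.6, -3.2]
width: 0.0417
grip_force: 40.0
```

Call:
{"op": "play_rows", "data": {
  "claw": [1,1,1,1,1,1],
  "delta_pos": [
    [-0.03,0.175,0],
    [-0.03,0.175,0],
    [-0.03,0.175,0],
    [-0.015,0.08,0],
    [0,0,0],
    [0,0,0]
  ],
  "delta_rot": [
    [0,0,0],
    [0,0,0],
    [0,0,0],
    [0,0,0],
    [0,0,0],
    [0,0,0]
  ]
}}

```text
time: 6.55
ee_pos: [0.5508, -0.2431, 0.1352]
eef_rot: [0.983, 0.186, -0.0, -0.001]
ft_force: [1.3, 1.2, -1.1]
width: 0.0417
grip_force: 40.0
```

```bash
python3 - <<'E'
from plan import *
plan((.549,-.247,.06,.372,4))
from bench import r
o=[]
im=r.camera('top')['pixels'][...,::-1]; o.append(zoom(im,350,450,190,290,4))
im=r.camera('scene')['pixels'][...,::-1]; o.append(zoom(im,205,305,170,270,4))
cv2.imwrite('pics/z3.png',np.hstack(o))
E
```

```text
t 6.55 p [ 0.5508 -0.2431  0.1352] w 0.0417 F [ 1.3  1.2 -1.1] grip 40.0 yaw 0.3747 tilt [-0.0011  0.0016]
shift/row [-0.004  0.004  0.094] x 4  turn total [-0.0006  0.0001  0.0009]
```

View pics/z3.png

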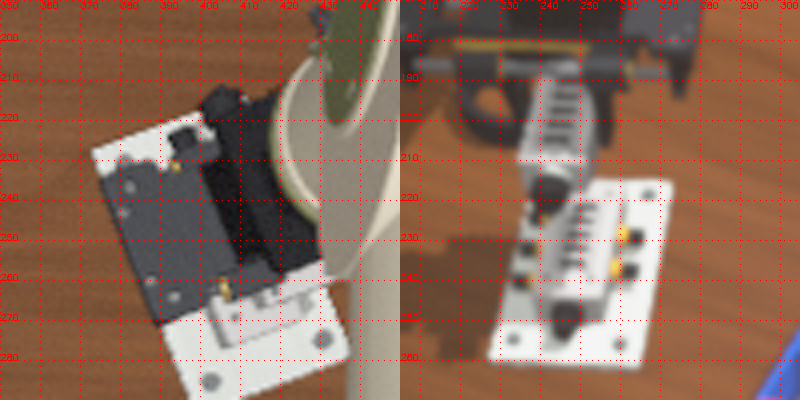

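The top view shows the arm hiding most of the plate. The scene view shows the plate in hand at (240,205) over the sub-base, with its knob at (236,216) on the same side as the gland at (241,250).

Call:
{"op": "play_rows", "data": {
  "claw": [1,1,1,1,1,1,1],
  "delta_pos": [
    [-0.016,0.015,0.1],
    [0,0,0.15],
    [0,0,0.1],
    [0,0,0.05],
    [0,0,0.02],
    [0,0,0],
    [0,0,0]
  ],
  "delta_rot": [
    [0,0,0.001],
    [0,0,0],
    [0,0,0],
    [0,0,0],
    [0,0,0],
    [0,0,0],
    [0,0,0]
  ]
}}

```text
time: 7.35
ee_pos: [0.5499, -0.2484, 0.0531]
eef_rot: [0.983, 0.185, 0.001, 0.0]
ft_force: [-0.4, -0.6, -2.2]
width: 0.0418
grip_force: 40.0
```

```bash
python3 -c "
from plan import *
plan((.549,-.247,.0465,.372,1))"
```

```text
t 7.35 p [ 0.5499 -0.2484  0.0531] w 0.0418 F [-0.4 -0.6 -2.2] grip 40.0 yaw 0.3723 tilt [ 0.0016 -0.0007]
shift/row [-0.002 -0.008  0.033] x 1  turn total [ 0.0004 -0.0004  0.0001]
```

Call:
{"op": "play_rows", "data": {
  "claw": [1,1,1,1],
  "delta_pos": [
    [-0.002,-0.007,0.015],
    [0,0,0.01],
    [0,0,0.007],
    [0,0,0]
  ],
  "delta_rot": [
    [0,0,0],
    [0,0,0],
    [0,0,0],
    [0,0,0]
  ]
}}

```text
time: 7.75
ee_pos: [0.5484, -0.2473, 0.046]
eef_rot: [0.983, 0.185, 0.0, 0.0]
ft_force: [-2.5, 0.6, 3.3]
width: 0.0418
grip_force: 40.0
```

```bash
python3 -c "
from plan import *
plan((.549,-.247,.0465,.372,1))"
```

```text
t 7.75 p [ 0.5484 -0.2473  0.046 ] w 0.0418 F [-2.5  0.6  3.3] grip 40.0 yaw 0.372 tilt [ 0.0001 -0.0004]
shift/row [ 0.003 -0.    -0.002] x 1  turn total [ 0.0001 -0.      0.    ]
```

Call:
{"op": "play_rows", "data": {
  "claw": [0.2,0.2,0.2,0.2,0.2,0.2,0.2,0.2],
  "delta_pos": [
    [0,0,0],
    [0,0,0],
    [0,0,0],
    [0,0,0],
    [0,0,0],
    [0,0,-0.1],
    [0,0,-0.2],
    [0,0,-0.2]
  ],
  "delta_rot": [
    [0,0,0],
    [0,0,0],
    [0,0,0],
    [0,0,0],
    [0,0,0],
    [0,0,0],
    [0,0,0],
    [0,0,0]
  ]
}}

```text
time: 8.55
ee_pos: [0.5478, -0.2469, 0.1463]
eef_rot: [0.983, 0.185, -0.0, -0.001]
ft_force: [-0.2, -0.5, 0.6]
width: 0.0697
grip_force: 0.0
```

```bash
python3 -c "
from plan import *
plan((.548,-.247,.16,.0,1),(.462,.3475,.16,-.36,15))"
```

```text
t 8.55 p [ 0.5478 -0.2469  0.1463] w 0.0697 F [-0.2 -0.5  0.6] grip 0.0 yaw 0.3723 tilt [-0.0012  0.0008]
shift/row [ 0.001  0.001 -0.069] x 1  turn total [-0.0003  0.0003  0.1185]
shift/row [-0.029 -0.198  0.   ] x 15  turn total [0.     0.     0.1146]
```

Call:
{"op": "play_rows", "data": {
  "claw": [0,0,0,0,0,0,0,0],
  "delta_pos": [
    [0,0,-0.07],
    [0,0,0],
    [0,0,0],
    [-0.02,-0.1,0],
    [-0.029,-0.2,0],
    [-0.029,-0.2,0],
    [-0.029,-0.2,0],
    [-0.029,-0.2,0]
  ],
  "delta_rot": [
    [0,0,0.039],
    [0,0,0.039],
    [0,0,0.04],
    [0,0,0],
    [0,0,0],
    [0,0,0],
    [0,0,0],
    [0,0,0]
  ]
}}

```text
time: 9.35
ee_pos: [0.5204, -0.0657, 0.1597]
eef_rot: [1.0, 0.001, 0.0, 0.0]
ft_force: [1.2, 0.5, 0.8]
width: 0.0874
grip_force: 0.0
```

Call:
{"op": "play_rows", "data": {
  "claw": [0,0,0,0,0,0,0,0],
  "delta_pos": [
    [-0.029,-0.2,0],
    [-0.029,-0.2,0],
    [-0.029,-0.2,0],
    [-0.029,-0.2,0],
    [-0.029,-0.2,0],
    [-0.029,-0.2,0],
    [-0.029,-0.2,0],
    [-0.029,-0.2,0]
  ],
  "delta_rot": [
    [0,0,0],
    [0,0,0],
    [0,0,0],
    [0,0,0],
    [0,0,0],
    [0,0,0],
    [0,0,0],
    [0,0,0]
  ]
}}

```text
time: 10.15
ee_pos: [0.4737, 0.2541, 0.1597]
eef_rot: [1.0, 0.001, 0.0, 0.0]
ft_force: [0.6, -0.1, 0.8]
width: 0.0869
grip_force: 0.0
```

```bash
python3 - <<'E'
from plan import *
from fit import *
plan((.462,.3475,.16,0,2),(.462,.3475,.06,-.36,4))
from bench import r
C={n:r.camera(n) for n in('top','scene')}
# joint fits; print predicted sub-top too
p=[.549,-.247,.372]
for k in(['top'],['scene']):
    c=[C[q] for q in k]
    print(k,'sub',fit(c,p,SZ['sub']),'plate',fit(c,p,(.092,.042,.03),.04,pad=3),'thr',fit(c,[.462,.3475,-.359],SZ['thr']))
im=[zoom(C['top']['pixels'][...,::-1],368,443,208,298,5),zoom(C['scene']['pixels'][...,::-1],215,285,185,275,5)]
cv2.imwrite('pics/z4.png',np.hstack(im))
E
```

```text
t 10.15 p [0.4737 0.2541 0.1597] w 0.0869 F [ 0.6 -0.1  0.8] grip 0.0 yaw 0.001 tilt [ 0.0006 -0.0002]
shift/row [-0.029 -0.233 -0.001] x 2  turn total [ 0.0001 -0.0002  0.0003]
shift/row [0.    0.    0.125] x 4  turn total [0.     0.     0.1146]
['top'] sub (array([ 0.54867482, -0.24692919,  0.36973792]), np.float64(71.859375)) plate (array([ 0.55120893, -0.25309399,  0.29280063]), np.float64(930.703125)) thr (array([0.44233422, 0.37961033, 0.19285462]), np.float64(1301.75))
['scene'] sub (array([ 0.55046106, -0.24794062,  0.37955525]), np.float64(176.734375)) plate (array([ 0.54998337, -0.2526427 ,  0.1890002 ]), np.float64(290.453125)) thr (array([ 0.46183116,  0.34655915, -0.35885184]), np.float64(51.03125))
```

View pics/z4.png

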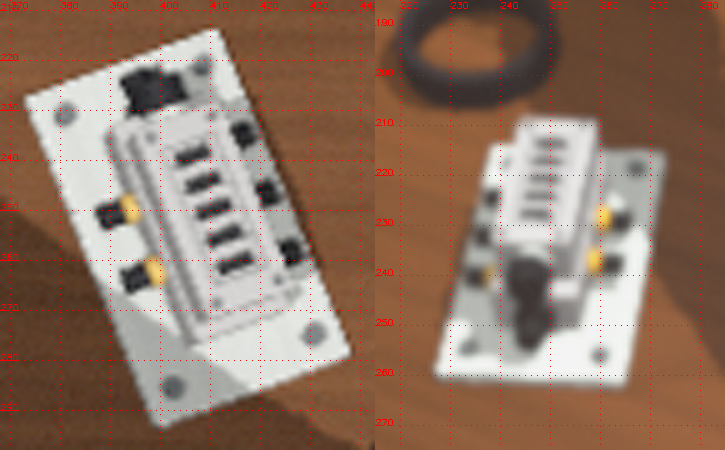

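The top view shows the shut-off plate flat on the sub-base with its middle slot at about (410,249.5). Its knob at (398,226) is over the gland.

```bash
python3 - <<'E'
from h import *
from bench import r
t=r.camera('top')
b=lambda u,z:np.round(back(t,u,z)[:,:2],4)
print('subtop slots',b([[407.8,250.4]],.04)); 
print('loose shut slots',b([[242.1,281.3]],.03)); 
print('placed',b([[410.2,249.6],[406.2,238.8],[414.6,260]],.07))
# slot centroids automatically (dark blobs)
g=cv2.cvtColor(t['pixels'],cv2.COLOR_RGB2GRAY); S=8
for im,n in((cv2.imread('pics/top0.png',0),'before'),(g,'now')):
    z=cv2.resize(im[230:272,390:425],None,fx=S,fy=S,interpolation=cv2.INTER_CUBIC)
    k,l,st,ce=cv2.connectedComponentsWithStats((z<95).astype(np.uint8))
    for i in range(1,k):
        if 400<st[i,4]<3500: print(n,st[i,4],np.round((ce[i]+.5)/S-.5+[390,230],2),b([(ce[i]+.5)/S-.5+[390,230]],.04 if n=='before' else .07))
E
```

```text
subtop slots [[ 0.5493 -0.2467]]
loose shut slots [[0.4708 0.1361]]
placed [[ 0.5467 -0.2458]
 [ 0.5712 -0.2371]
 [ 0.5232 -0.2554]]
before 1441 [421.71 232.94] [[ 0.5913 -0.2798]]
before 1082 [416.33 234.7 ] [[ 0.5868 -0.2671]]
before 790 [403.45 240.39] [[ 0.5727 -0.2368]]
before 768 [405.37 245.6 ] [[ 0.5605 -0.2411]]
before 1072 [421.04 246.31] [[ 0.5595 -0.2777]]
before 732 [390.79 250.52] [[ 0.5482 -0.207 ]]
before 779 [407.69 250.69] [[ 0.5486 -0.2464]]
before 774 [409.78 255.87] [[ 0.5365 -0.2511]]
before 761 [411.87 261.12] [[ 0.5243 -0.2558]]
before 1342 [394.68 263.23] [[ 0.5186 -0.2159]]
now 2742 [422.12 235.05] [[ 0.5806 -0.2734]]
now 1183 [416.33 234.48] [[ 0.5817 -0.2602]]
now 827 [406.02 238.75] [[ 0.5713 -0.2367]]
now 830 [408.18 244.08] [[ 0.5592 -0.2414]]
now 1176 [421.09 246.25] [[ 0.5548 -0.2706]]
now 854 [410.28 249.42] [[ 0.5471 -0.246 ]]
now 734 [390.79 250.52] [[ 0.5437 -0.2019]]
now 829 [412.48 254.72] [[ 0.5351 -0.2508]]
now 860 [414.56 260.19] [[ 0.5228 -0.2553]]
now 1346 [394.68 263.23] [[ 0.515  -0.2105]]
```

Call:
{"op": "play_rows", "data": {
  "claw": [0,0,0,0,0,0],
  "delta_pos": [
    [-0.029,-0.2,0],
    [-0.025,-0.2,0],
    [-0.004,-0.066,0.1],
    [0,0,0.1],
    [0,0,0.1],
    [0,0,0]
  ],
  "delta_rot": [
    [0,0,0],
    [0,0,0],
    [0,0,0],
    [0,0,0.038],
    [0,0,0.038],
    [0,0,0.0386]
  ]
}}

```text
time: 10.9
ee_pos: [0.459, 0.3418, 0.1006]
eef_rot: [0.994, -0.113, -0.006, 0.009]
ft_force: [0.6, 0.3, -0.2]
width: 0.0871
grip_force: 0.0
```

```bash
python3 - <<'E'
from plan import *
plan((.462,.347,.0035,-.36,3))
E
```

```text
t 10.9 p [0.459  0.3418 0.1006] w 0.0871 F [ 0.6  0.3 -0.2] grip 0.0 yaw -0.226 tilt [-0.0144 -0.0162]
shift/row [ 0.005 -0.013  0.162] x 3  turn total [0.0063 0.0029 0.0427]
```

Call:
{"op": "play_rows", "data": {
  "claw": [0,0,0],
  "delta_pos": [
    [0,0,0.1],
    [0,0,0],
    [0,0,0]
  ],
  "delta_rot": [
    [0,0,0.0],
    [0,0,0],
    [0,0,0]
  ]
}}

```text
time: 11.2
ee_pos: [0.4586, 0.3431, 0.0823]
eef_rot: [0.994, -0.111, -0.006, 0.008]
ft_force: [-0.2, 0.4, 0.3]
width: 0.0872
grip_force: 0.0
```

```bash
python3 - <<'E'
from plan import *
plan((.462,.347,.0035,-.36,3))
E
```

```text
t 11.2 p [0.4586 0.3431 0.0823] w 0.0872 F [-0.2  0.4  0.3] grip 0.0 yaw -0.2218 tilt [-0.013  -0.0151]
shift/row [ 0.005 -0.01   0.131] x 3  turn total [0.0058 0.0026 0.044 ]
```

```bash
python3 -c "
from bench import r;import numpy as np
print(np.round(r.read_state()['joint_positions'],3))"
```

```text
[-0.492  0.367 -0.279  1.732  0.115  1.078 -2.602]
```

Call:
{"op": "play_rows", "data": {
  "claw": [0,0,0],
  "delta_pos": [
    [0,0,0],
    [0,0,0],
    [0,0,0]
  ],
  "delta_rot": [
    [0.005,0.0025,0.022],
    [0,0,0.02],
    [0,0,0]
  ]
}}

```text
time: 11.5
ee_pos: [0.459, 0.3434, 0.0824]
eef_rot: [0.986, -0.168, -0.0, 0.003]
ft_force: [0.5, -0.1, -0.1]
width: 0.0871
grip_force: 0.0
```

```bash
python3 - <<'E'
from plan import *
plan((.462,.347,.0035,-.36,3))
from bench import r
print(np.round(r.read_state()['joint_positions'],3))
E
```

```text
t 11.5 p [0.459  0.3434 0.0824] w 0.0871 F [ 0.5 -0.1 -0.1] grip 0.0 yaw -0.3371 tilt [-0.0019 -0.005 ]
shift/row [ 0.003 -0.008  0.132] x 3  turn total [0.0017 0.     0.0073]
[-0.81   0.339  0.103  1.763 -0.037  1.045 -2.602]
```

Call:
{"op": "play_rows", "data": {
  "claw": [0,0,0,0,0,0,0,0],
  "delta_pos": [
    [0,0,0],
    [0,0,0],
    [0,0,0],
    [0,0,0],
    [0,0,0],
    [0,0,0],
    [0,0,0],
    [0,0,0]
  ],
  "delta_rot": [
    [0,0,-0.045],
    [0,0,-0.045],
    [0,0,-0.045],
    [0,0,-0.045],
    [0,0,-0.045],
    [0,0,-0.045],
    [0,0,-0.045],
    [0,0,-0.045]
  ]
}}

```text
time: 12.3
ee_pos: [0.4585, 0.3435, 0.082]
eef_rot: [0.921, 0.391, -0.002, 0.001]
ft_force: [-0.6, 0.3, 0.1]
width: 0.0872
grip_force: 0.0
```

Call:
{"op": "play_rows", "data": {
  "claw": [0,0,0,0,0,0,0,0],
  "delta_pos": [
    [0,0,0],
    [0,0,0],
    [0,0,0],
    [0,0,0],
    [0,0,0],
    [0,0,0],
    [0,0,0],
    [0,0,0]
  ],
  "delta_rot": [
    [0,0,-0.045],
    [0,0,-0.045],
    [0,0,-0.045],
    [0,0,-0.045],
    [0,0,-0.045],
    [0,0,-0.045],
    [0,0,-0.045],
    [0,0,-0.045]
  ]
}}

```text
time: 13.1
ee_pos: [0.4587, 0.3435, 0.0823]
eef_rot: [0.568, 0.823, -0.002, -0.0]
ft_force: [0.4, -0.1, -0.2]
width: 0.087
grip_force: 0.0
```

Call:
{"op": "play_rows", "data": {
  "claw": [0,0,0,0,0,0,0],
  "delta_pos": [
    [0,0,0],
    [0,0,0],
    [0,0,0],
    [0,0,0],
    [0,0,0],
    [0,0,0],
    [0,0,0]
  ],
  "delta_rot": [
    [0,0,-0.045],
    [0,0,-0.045],
    [0,0,-0.045],
    [0,0,-0.045],
    [0,0,-0.045],
    [0,0,-0.045],
    [0,0,0]
  ]
}}

```text
time: 13.8
ee_pos: [0.4588, 0.3434, 0.0824]
eef_rot: [0.181, 0.983, -0.002, -0.001]
ft_force: [-1.4, 0.8, 1.1]
width: 0.0867
grip_force: 0.0
```

```bash
python3 - <<'E'
from plan import *
plan((.462,.347,.0035,-.36+np.pi,3))
from bench import r
print(np.round(r.read_state()['joint_positions'],3))
E
```

```text
t 13.8 p [0.4588 0.3434 0.0824] w 0.0867 F [-1.4  0.8  1.1] grip 0.0 yaw 2.7772 tilt [-0.0031 -0.0032]
shift/row [-0.003  0.008  0.131] x 3  turn total [-0.0013 -0.0006 -0.0014]
[-0.396  0.371 -0.392  1.74   0.159  1.066  0.365]
```

Call:
{"op": "play_rows", "data": {
  "claw": [0,0,0,0,0,0],
  "delta_pos": [
    [-0.008,0.024,0.06],
    [0,0,0.13],
    [0,0,0.12],
    [0,0,0.06],
    [0,0,0],
    [0,0,0]
  ],
  "delta_rot": [
    [-0.0013,-0.0006,-0.0014],
    [0,0,0],
    [0,0,0],
    [0,0,0],
    [0,0,0],
    [0,0,0]
  ]
}}

```text
time: 14.4
ee_pos: [0.4616, 0.3476, 0.0078]
eef_rot: [0.181, 0.983, -0.001, -0.0]
ft_force: [-0.1, -0.4, -0.3]
width: 0.087
grip_force: 0.0
```

```bash
python3 - <<'E'
from plan import *
plan((.462,.347,.0035,-.36+np.pi,1))
E
```

```text
t 14.4 p [0.4616 0.3476 0.0078] w 0.087 F [-0.1 -0.4 -0.3] grip 0.0 yaw 2.7777 tilt [-0.0003 -0.0011]
shift/row [-0.003 -0.002  0.022] x 1  turn total [-0.0004  0.0001 -0.0012]
```

Call:
{"op": "play_rows", "data": {
  "claw": [0,1,1,1,1,1,1,1],
  "delta_pos": [
    [-0.002,0,0.022],
    [0,0,0],
    [0,0,0],
    [0,0,0],
    [0,0,0],
    [0,0,0],
    [0,0,0],
    [0,0,0]
  ],
  "delta_rot": [
    [0,0,-0.001],
    [0,0,0],
    [0,0,0],
    [0,0,0],
    [0,0,0],
    [0,0,0],
    [0,0,0],
    [0,0,0]
  ]
}}

```text
time: 15.2
ee_pos: [0.4617, 0.3471, 0.0029]
eef_rot: [0.179, 0.984, -0.001, -0.0]
ft_force: [-0.4, 0.6, -0.8]
width: 0.0417
grip_force: 40.0
```

Call:
{"op": "play_rows", "data": {
  "claw": [1,1,1],
  "delta_pos": [
    [0,0,0],
    [0,0,0],
    [0,0,0]
  ],
  "delta_rot": [
    [0,0,0],
    [0,0,0],
    [0,0,0]
  ]
}}

```text
time: 15.5
ee_pos: [0.4617, 0.3471, 0.0029]
eef_rot: [0.179, 0.984, -0.001, -0.0]
ft_force: [1.2, 0.7, 0.2]
width: 0.0417
grip_force: 40.0
```

```bash
python3 - <<'E'
from plan import *
plan((.462,.347,.15,.372+np.pi,1))
E
```

```text
t 15.5 p [0.4617 0.3471 0.0029] w 0.0417 F [1.2 0.7 0.2] grip 40.0 yaw 2.7817 tilt [-0.0005 -0.0017]
shift/row [-0.002 -0.001 -0.735] x 1  turn total [-6.00e-04 -2.00e-04 -2.33e-01]
```

Call:
{"op": "play_rows", "data": {
  "claw": [1,1,1,1,1,1,1,1],
  "delta_pos": [
    [0,0,-0.05],
    [0,0,-0.1],
    [0,0,-0.18],
    [0,0,-0.2],
    [0,0,-0.15],
    [0,0,-0.06],
    [0,0,0],
    [0,0,0]
  ],
  "delta_rot": [
    [0,0,0],
    [0,0,0],
    [0,0,-0.035],
    [0,0,-0.035],
    [0,0,-0.041],
    [0,0,-0.041],
    [0,0,-0.041],
    [0,0,-0.04]
  ]
}}

```text
time: 16.3
ee_pos: [0.4619, 0.3472, 0.152]
eef_rot: [-0.188, 0.982, -0.001, 0.0]
ft_force: [-0.4, -0.1, -1.0]
width: 0.0418
grip_force: 40.0
```

```bash
python3 - <<'E'
from plan import *
plan((.548,-.2465,.15,.372+np.pi,16))
E
```

```text
t 16.3 p [0.4619 0.3472 0.152 ] w 0.0418 F [-0.4 -0.1 -1. ] grip 40.0 yaw -2.7642 tilt [ 0.0004 -0.0015]
shift/row [ 0.043 -0.182  0.001] x 16  turn total [-0.0005 -0.0001  0.0017]
```

Call:
{"op": "play_rows", "data": {
  "claw": [1,1,1,1,1,1,1,1],
  "delta_pos": [
    [0.02,-0.09,0],
    [0.043,-0.182,0],
    [0.043,-0.182,0],
    [0.043,-0.182,0],
    [0.043,-0.182,0],
    [0.043,-0.182,0],
    [0.043,-0.182,0],
    [0.043,-0.182,0]
  ],
  "delta_rot": [
    [0,0,0.0017],
    [0,0,0],
    [0,0,0],
    [0,0,0],
    [0,0,0],
    [0,0,0],
    [0,0,0],
    [0,0,0]
  ]
}}

```text
time: 17.1
ee_pos: [0.4994, 0.0671, 0.1518]
eef_rot: [-0.181, 0.984, -0.001, -0.0]
ft_force: [1.5, 0.0, -2.4]
width: 0.042
grip_force: 40.0
```

Call:
{"op": "play_rows", "data": {
  "claw": [1,1,1,1,1,1,1,1],
  "delta_pos": [
    [0.043,-0.182,0],
    [0.043,-0.182,0],
    [0.043,-0.182,0],
    [0.043,-0.182,0],
    [0.043,-0.182,0],
    [0.043,-0.182,0],
    [0.043,-0.182,0],
    [0.02,-0.09,0]
  ],
  "delta_rot": [
    [0,0,0],
    [0,0,0],
    [0,0,0],
    [0,0,0],
    [0,0,0],
    [0,0,0],
    [0,0,0],
    [0,0,0]
  ]
}}

```text
time: 17.9
ee_pos: [0.5363, -0.2128, 0.1521]
eef_rot: [-0.179, 0.984, -0.001, -0.001]
ft_force: [0.2, -0.6, -1.4]
width: 0.0415
grip_force: 40.0
```

```bash
python3 - <<'E'
from plan import *
plan((.5475,-.2465,.085,.372+np.pi,3))
from bench import r
print(np.round(r.read_state()['joint_positions'],3))
E
```

```text
t 17.9 p [ 0.5363 -0.2128  0.1521] w 0.0415 F [ 0.2 -0.6 -1.4] grip 40.0 yaw -2.7817 tilt [-0.001  -0.0031]
shift/row [ 0.002 -0.059  0.112] x 3  turn total [-0.0008 -0.0007 -0.0039]
[ 0.409  0.281 -0.133  1.679  0.043  1.185  2.196]
```

Call:
{"op": "play_rows", "data": {
  "claw": [1,1,1,1,1,1],
  "delta_pos": [
    [0.003,-0.12,0],
    [0.003,-0.061,0],
    [0,0,0.1],
    [0,0,0.15],
    [0,0,0.08],
    [0,0,0]
  ],
  "delta_rot": [
    [-0.0008,-0.0007,-0.004],
    [0,0,0],
    [0,0,0],
    [0,0,0],
    [0,0,0],
    [0,0,0]
  ]
}}

```text
time: 18.5
ee_pos: [0.5477, -0.2413, 0.0835]
eef_rot: [-0.188, 0.982, 0.002, -0.002]
ft_force: [-0.6, -0.6, -2.0]
width: 0.0416
grip_force: 40.0
```

```bash
python3 - <<'E'
from plan import *
plan((.548,-.247,.073,.372+np.pi,1))
E
```

```text
t 18.5 p [ 0.5477 -0.2413  0.0835] w 0.0416 F [-0.6 -0.6 -2. ] grip 40.0 yaw -2.7634 tilt [-0.0039  0.0033]
shift/row [ 0.009 -0.027  0.052] x 1  turn total [ 0.0015 -0.0008  0.002 ]
```

Call:
{"op": "play_rows", "data": {
  "claw": [1,1,1,1],
  "delta_pos": [
    [0.009,-0.027,0],
    [0,0,0.02],
    [0,0,0.008],
    [0,0,0]
  ],
  "delta_rot": [
    [0.001,-0.0005,0.002],
    [0,0,0],
    [0,0,0],
    [0,0,0]
  ]
}}

```text
time: 18.9
ee_pos: [0.5502, -0.2478, 0.0806]
eef_rot: [-0.185, 0.983, -0.001, 0.002]
ft_force: [0.5, 0.3, -1.0]
width: 0.0422
grip_force: 40.0
```

```bash
python3 - <<'E'
from plan import *
plan((.548,-.247,.073,.372+np.pi,1))
E
```

```text
t 18.9 p [ 0.5502 -0.2478  0.0806] w 0.0422 F [ 0.5  0.3 -1. ] grip 40.0 yaw -2.7687 tilt [ 0.0036 -0.001 ]
shift/row [0.009 0.008 0.038] x 1  turn total [-0.0007  0.001   0.0003]
```

Call:
{"op": "play_rows", "data": {
  "claw": [1,1,1,1],
  "delta_pos": [
    [0.006,0.006,0.015],
    [0,0,0.012],
    [0,0,0],
    [0,0,0]
  ],
  "delta_rot": [
    [0,0,0],
    [0,0,0],
    [0,0,0],
    [0,0,0]
  ]
}}

```text
time: 19.3
ee_pos: [0.5485, -0.2471, 0.0748]
eef_rot: [-0.185, 0.983, -0.001, 0.001]
ft_force: [-0.4, -0.3, -1.3]
width: 0.0414
grip_force: 40.0
```

```bash
python3 - <<'E'
from plan import *
plan((.548,-.247,.073,.372+np.pi,1))
E
```

```text
t 19.3 p [ 0.5485 -0.2471  0.0748] w 0.0414 F [-0.4 -0.3 -1.3] grip 40.0 yaw -2.7685 tilt [ 0.003  -0.0009]
shift/row [0.002 0.001 0.009] x 1  turn total [-0.0006  0.0008  0.0004]
```

Call:
{"op": "play_rows", "data": {
  "claw": [1,1,1],
  "delta_pos": [
    [0.001,0,0.006],
    [0,0,0.006],
    [0,0,0]
  ],
  "delta_rot": [
    [-0.0006,0.0008,0],
    [0,0,0],
    [0,0,0]
  ]
}}

```text
time: 19.6
ee_pos: [0.5485, -0.2473, 0.0729]
eef_rot: [-0.185, 0.983, -0.0, 0.0]
ft_force: [-1.9, 0.1, 3.3]
width: 0.0418
grip_force: 40.0
```

```bash
python3 - <<'E'
from plan import *
plan((.548,-.247,.073,.372+np.pi,1))
E
```

```text
t 19.6 p [ 0.5485 -0.2473  0.0729] w 0.0418 F [-1.9  0.1  3.3] grip 40.0 yaw -2.7686 tilt [ 0.0005 -0.0003]
shift/row [ 0.002  0.003 -0.   ] x 1  turn total [-0.0002  0.0001  0.0003]
```

Contact. I'll release and lift. I'll also work out the swing to the valve, where a half turn isn't needed.

Call:
{"op": "play_rows", "data": {
  "claw": [0.2,0.2,0.2,0.2,0.2,0.2,0.2,0.2],
  "delta_pos": [
    [0,0,0],
    [0,0,0],
    [0,0,0],
    [0,0,0],
    [0,0,0],
    [0,0,-0.1],
    [0,0,-0.2],
    [0,0,-0.2]
  ],
  "delta_rot": [
    [0,0,0],
    [0,0,0],
    [0,0,0],
    [0,0,0],
    [0,0,0],
    [0,0,0],
    [0,0,0],
    [0,0,0]
  ]
}}

```text
time: 20.4
ee_pos: [0.5478, -0.247, 0.1731]
eef_rot: [-0.185, 0.983, 0.0, -0.001]
ft_force: [0.8, -0.1, 0.4]
width: 0.0691
grip_force: 0.0
```

```bash
python3 - <<'E'
from plan import *
plan((.548,-.247,.18,.12+np.pi,1),(.57,.1,.18,.12+np.pi,9),(.65,.2075,.18,.12+np.pi,4))
E
```

```text
t 20.4 p [ 0.5478 -0.247   0.1731] w 0.0691 F [ 0.8 -0.1  0.4] grip 0.0 yaw -2.7685 tilt [-0.0013  0.0005]
shift/row [-0.001 -0.    -0.034] x 1  turn total [ 0.0003 -0.0004  0.0806]
shift/row [-0.035  0.19   0.   ] x 9  turn total [0. 0. 0.]
shift/row [-0.115  0.121  0.   ] x 4  turn total [0. 0. 0.]
```

Call:
{"op": "play_rows", "data": {
  "claw": [0,0,0,0,0,0,0,0],
  "delta_pos": [
    [0,0,-0.03],
    [0,0,0],
    [-0.018,0.1,0],
    [-0.035,0.19,0],
    [-0.035,0.19,0],
    [-0.035,0.19,0],
    [-0.035,0.19,0],
    [-0.035,0.19,0]
  ],
  "delta_rot": [
    [0,0,0.04],
    [0,0,0.0406],
    [0,0,0],
    [0,0,0],
    [0,0,0],
    [0,0,0],
    [0,0,0],
    [0,0,0]
  ]
}}

```text
time: 21.2
ee_pos: [0.5615, -0.0326, 0.1786]
eef_rot: [-0.06, 0.998, -0.0, 0.0]
ft_force: [0.5, 0.2, 0.3]
width: 0.0873
grip_force: 0.0
```

Call:
{"op": "play_rows", "data": {
  "claw": [0,0,0,0,0,0,0,0],
  "delta_pos": [
    [-0.035,0.19,0],
    [-0.035,0.19,0],
    [-0.035,0.19,0],
    [-0.115,0.121,0],
    [-0.115,0.121,0],
    [-0.115,0.121,0],
    [-0.1,0.1,0],
    [0,0,0]
  ],
  "delta_rot": [
    [0,0,0],
    [0,0,0],
    [0,0,0],
    [0,0,0],
    [0,0,0],
    [0,0,0],
    [0,0,0],
    [0,0,0]
  ]
}}

```text
time: 22.0
ee_pos: [0.6464, 0.1883, 0.1775]
eef_rot: [-0.062, 0.998, 0.001, -0.0]
ft_force: [-0.7, 0.1, -0.5]
width: 0.0867
grip_force: 0.0
```

```bash
python3 - <<'E'
from plan import *
plan((.649,.2075,.06,.12+np.pi,1))
from bench import r
t=r.camera('top'); b=lambda u,z:np.round(back(t,u,z)[:,:2],4)
g=cv2.cvtColor(t['pixels'],cv2.COLOR_RGB2GRAY); S=8
z=cv2.resize(g[225:272,390:430],None,fx=S,fy=S,interpolation=cv2.INTER_CUBIC)
k,l,st,ce=cv2.connectedComponentsWithStats((z<95).astype(np.uint8))
for i in range(1,k):
    if 400<st[i,4]<3500: u=(ce[i]+.5)/S-.5+[390,225]; print(st[i,4],np.round(u,2),b([u],.092))
o=[zoom(t['pixels'][...,::-1],368,443,208,298,5),zoom(r.camera('scene')['pixels'][...,::-1],215,285,185,275,5)]
cv2.imwrite('pics/z5.png',np.hstack(o))
E
```

```text
t 22.0 p [0.6464 0.1883 0.1775] w 0.0867 F [-0.7  0.1 -0.5] grip 0.0 yaw -3.0176 tilt [-0.0007  0.0019]
shift/row [-0.025  0.092  0.588] x 1  turn total [ 0.0006 -0.0002  0.0013]
1103 [393.98 227.71] [[ 0.5918 -0.2056]]
1199 [401.89 226.2 ] [[ 0.5955 -0.2232]]
899 [407.94 236.78] [[ 0.5719 -0.2364]]
490 [395.47 238.39] [[ 0.5677 -0.2087]]
886 [410.21 242.18] [[ 0.5599 -0.2413]]
491 [397.57 243.57] [[ 0.5562 -0.2133]]
897 [412.37 247.65] [[ 0.5477 -0.2459]]
1694 [402.25 255.26] [[ 0.5303 -0.2234]]
959 [390.94 250.35] [[ 0.5408 -0.1985]]
914 [414.53 253.18] [[ 0.5355 -0.2505]]
1017 [416.4  258.68] [[ 0.5234 -0.2545]]
1790 [394.7  263.19] [[ 0.5124 -0.2066]]
460 [406.67 268.2 ] [[ 0.5019 -0.2328]]
```

View pics/z5.png

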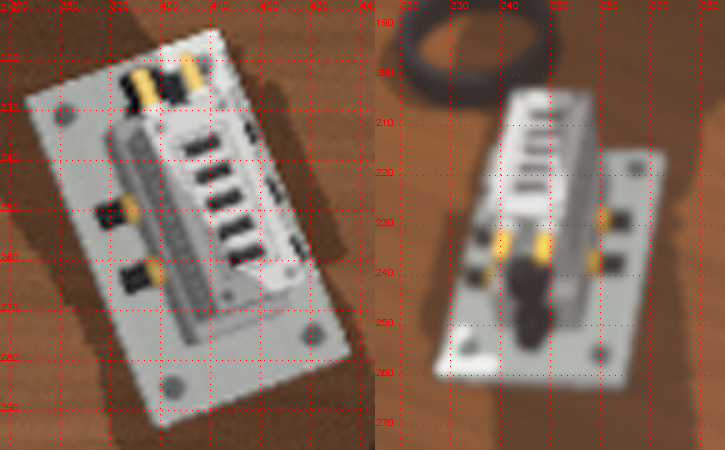

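The throttle plate sits flush on top with its screws over the knob. Its centre slot at (412.4,247.7) gives an offset under 1 mm. Next is the valve.

Call:
{"op": "play_rows", "data": {
  "claw": [0,0,0,0,0,0,0],
  "delta_pos": [
    [-0.025,0.092,0],
    [0,0,0.1],
    [0,0,0.2],
    [0,0,0.2],
    [0,0,0.1],
    [0,0,0],
    [0,0,0]
  ],
  "delta_rot": [
    [0,0,0.001],
    [0,0,0],
    [0,0,0],
    [0,0,0],
    [0,0,0],
    [0,0,0],
    [0,0,0]
  ]
}}

```text
time: 22.8
ee_pos: [0.6492, 0.2022, 0.0595]
eef_rot: [-0.058, 0.998, -0.0, 0.0]
ft_force: [0.7, -0.3, 1.3]
width: 0.0872
grip_force: 0.0
```

```bash
python3 - <<'E'
from plan import *
plan((.649,.2075,.013,.12+np.pi,1))
E
```

```text
t 22.8 p [0.6492 0.2022 0.0595] w 0.0872 F [ 0.7 -0.3  1.3] grip 0.0 yaw -3.0259 tilt [ 0.0009 -0.0003]
shift/row [-0.002  0.027  0.232] x 1  turn total [-0.0001  0.0003 -0.0014]
```

Call:
{"op": "play_rows", "data": {
  "claw": [0,0,0,0,0],
  "delta_pos": [
    [-0.002,0.027,0],
    [0,0,0.1],
    [0,0,0.09],
    [0,0,0.042],
    [0,0,0]
  ],
  "delta_rot": [
    [0,0,-0.001],
    [0,0,0],
    [0,0,0],
    [0,0,0],
    [0,0,0]
  ]
}}

```text
time: 23.3
ee_pos: [0.6478, 0.208, 0.0107]
eef_rot: [-0.06, 0.998, -0.0, -0.001]
ft_force: [-0.6, -0.5, -1.0]
width: 0.0872
grip_force: 0.0
```

Call:
{"op": "play_rows", "data": {
  "claw": [1,1,1,1,1,1,1,1],
  "delta_pos": [
    [0,0,0],
    [0,0,0],
    [0,0,0],
    [0,0,0],
    [0,0,0],
    [0,0,0],
    [0,0,0],
    [0,0,0]
  ],
  "delta_rot": [
    [0,0,0],
    [0,0,0],
    [0,0,0],
    [0,0,0],
    [0,0,0],
    [0,0,0],
    [0,0,0],
    [0,0,0]
  ],
  "squeeze": 55
}}

```text
time: 24.1
ee_pos: [0.6487, 0.2082, 0.0121]
eef_rot: [-0.06, 0.998, -0.0, 0.0]
ft_force: [0.1, -0.3, 1.1]
width: 0.0418
grip_force: 55.0
```

```bash
python3 - <<'E'
from plan import *
plan((.649,.2075,.16,.372+np.pi,1))
E
```

```text
t 24.1 p [0.6487 0.2082 0.0121] w 0.0418 F [ 0.1 -0.3  1.1] grip 55.0 yaw -3.0219 tilt [ 0.0002 -0.0004]
shift/row [-0.001 -0.004 -0.74 ] x 1  turn total [-0.0001  0.     -0.0803]
```

Call:
{"op": "play_rows", "data": {
  "claw": [1,1,1,1,1,1,1,1],
  "delta_pos": [
    [0,0,-0.03],
    [0,0,-0.06],
    [0,0,-0.12],
    [0,0,-0.18],
    [0,0,-0.18],
    [0,0,-0.12],
    [0,0,-0.05],
    [0,0,0]
  ],
  "delta_rot": [
    [0,0,0],
    [0,0,0],
    [0,0,0],
    [0,0,0],
    [0,0,0],
    [0,0,0],
    [0,0,0],
    [0,0,0]
  ]
}}

```text
time: 24.9
ee_pos: [0.6492, 0.2087, 0.1617]
eef_rot: [-0.06, 0.998, 0.0, 0.001]
ft_force: [0.5, 0.4, -4.1]
width: 0.0415
grip_force: 55.0
```

```bash
python3 - <<'E'
from plan import *
plan((.575,.15,.16,.372+np.pi,4),(.548,-.247,.16,.372+np.pi,11))
from bench import r
t=r.camera('top')
q=back(t,[[205.1,190.6],[207.6,228.9],[223,190],[225.3,227.5]],.04); print(q,q.mean(0), np.linalg.norm(q[0]-q[1]),np.linalg.norm(q[2]-q[3]),np.linalg.norm(q[0]-q[2]))
E
```

```text
t 24.9 p [0.6492 0.2087 0.1617] w 0.0415 F [ 0.5  0.4 -4.1] grip 55.0 yaw -3.0217 tilt [0.0026 0.0007]
shift/row [ 0.101 -0.062  0.002] x 4  turn total [ 0.      0.0008 -0.0803]
shift/row [ 0.077 -0.164  0.   ] x 11  turn total [0. 0. 0.]
[[0.68235377 0.23141599 0.04      ]
 [0.59046492 0.22015065 0.04      ]
 [0.68474725 0.18936928 0.04      ]
 [0.59464293 0.17923326 0.04      ]] [0.63805222 0.2050423  0.04      ] 0.09257682724177672 0.09067264417618214 0.04211477596580312
```

Call:
{"op": "play_rows", "data": {
  "claw": [1,1,1,1,1,1,1,1],
  "delta_pos": [
    [0.05,-0.03,0],
    [0.1,-0.06,0],
    [0.1,-0.06,0],
    [0.1,-0.06,0],
    [0.05,-0.03,0],
    [0,0,0],
    [0,0,0],
    [0,0,0]
  ],
  "delta_rot": [
    [0,0,0],
    [0,0,0],
    [0,0,0],
    [0,0,0],
    [0,0,-0.027],
    [0,0,-0.027],
    [0,0,-0.0263],
    [0,0,0]
  ]
}}

```text
time: 25.75
ee_pos: [0.5739, 0.1507, 0.1581]
eef_rot: [-0.186, 0.983, -0.0, -0.001]
ft_force: [0.7, -0.1, -2.8]
width: 0.0417
grip_force: 55.0
```

```bash
python3 - <<'E'
from plan import *
plan((.557,-.2435,.16,.37+np.pi,11))
E
```

```text
t 25.75 p [0.5739 0.1507 0.1581] w 0.0417 F [ 0.7 -0.1 -2.8] grip 55.0 yaw -2.7682 tilt [-0.0028 -0.0008]
shift/row [ 0.073 -0.164 -0.001] x 11  turn total [ 0.0001 -0.0009  0.0011]
```

Call:
{"op": "play_rows", "data": {
  "claw": [1,1,1,1,1,1,1,1],
  "delta_pos": [
    [0.036,-0.082,0],
    [0.073,-0.164,0],
    [0.073,-0.164,0],
    [0.073,-0.164,0],
    [0.073,-0.164,0],
    [0.073,-0.164,0],
    [0.073,-0.164,0],
    [0.073,-0.164,0]
  ],
  "delta_rot": [
    [0,0,0.001],
    [0,0,0],
    [0,0,0],
    [0,0,0],
    [0,0,0],
    [0,0,0],
    [0,0,0],
    [0,0,0]
  ]
}}

```text
time: 26.55
ee_pos: [0.5606, -0.1199, 0.1592]
eef_rot: [-0.182, 0.983, 0.0, -0.001]
ft_force: [1.1, -0.1, -3.2]
width: 0.0414
grip_force: 55.0
```

Call:
{"op": "play_rows", "data": {
  "claw": [1,1,1,1,1,1],
  "delta_pos": [
    [0.073,-0.164,0],
    [0.073,-0.164,0],
    [0.073,-0.164,0],
    [0.036,-0.082,0],
    [0,0,0],
    [0,0,0]
  ],
  "delta_rot": [
    [0,0,0],
    [0,0,0],
    [0,0,0],
    [0,0,0],
    [0,0,0],
    [0,0,0]
  ]
}}

```text
time: 27.15
ee_pos: [0.5548, -0.2433, 0.1591]
eef_rot: [-0.182, 0.983, 0.0, -0.001]
ft_force: [0.4, 0.2, -3.1]
width: 0.0415
grip_force: 55.0
```

```bash
python3 - <<'E'
from plan import *
plan((.557,-.2435,.1145,.37+np.pi,1))
E
```

```text
t 27.15 p [ 0.5548 -0.2433  0.1591] w 0.0415 F [ 0.4  0.2 -3.1] grip 55.0 yaw -2.7751 tilt [-0.0012  0.0007]
shift/row [-0.01  -0.005  0.223] x 1  turn total [ 0.0003 -0.0003 -0.0011]
```

Call:
{"op": "play_rows", "data": {
  "claw": [1,1,1,1,1,1],
  "delta_pos": [
    [-0.01,-0.005,0.06],
    [0,0,0.08],
    [0,0,0.05],
    [0,0,0.015],
    [0,0,0],
    [0,0,0]
  ],
  "delta_rot": [
    [0,0,-0.001],
    [0,0,0],
    [0,0,0],
    [0,0,0],
    [0,0,0],
    [0,0,0]
  ]
}}

```text
time: 27.75
ee_pos: [0.5581, -0.2433, 0.1196]
eef_rot: [-0.185, 0.983, -0.0, 0.0]
ft_force: [0.3, 0.4, -2.7]
width: 0.0413
grip_force: 55.0
```

```bash
python3 - <<'E'
from plan import *
plan((.557,-.2435,.1145,.37+np.pi,1))
from bench import r
c=r.camera('scene'); cv2.imwrite('pics/scene_end.png',c['pixels'][...,::-1])
cv2.imwrite('pics/z6.png',zoom(c['pixels'][...,::-1],205,285,165,255,6))
E
```

```text
t 27.75 p [ 0.5581 -0.2433  0.1196] w 0.0413 F [ 0.3  0.4 -2.7] grip 55.0 yaw -2.7693 tilt [ 0.0009 -0.0004]
shift/row [0.005 0.001 0.025] x 1  turn total [-0.0002  0.0002  0.0007]
```

View pics/z6.png

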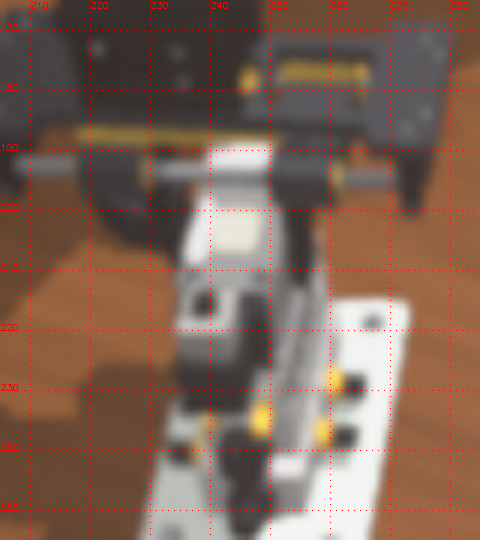

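The scene view shows the valve level in the fingers above the pile, with its solenoid at (241,220) above the screws at the gland end. I'll refine the valve's mid-length from sharp edge profiles in the first picture.

```bash
python3 - <<'E'
from h import *
from scipy.ndimage import map_coordinates
from bench import r
t=r.camera('top'); im=cv2.imread('pics/top0.png',0).astype(float)
yaw=.12; ax=np.array([np.cos(yaw),np.sin(yaw)]); ay=np.array([-ax[1],ax[0]]); c=np.array([.6385,.2055])
s=np.arange(-.065,.065,.0005)
for o in(-.012,-.008,0,.008,.012):
    P=np.c_[c+s[:,None]*ax+o*ay,np.full(len(s),.04)]; uv=proj(t,P); v=map_coordinates(im,[uv[:,1],uv[:,0]],order=1)
    m=np.median(v[80:180]); 
    lo=[s[i] for i in range(130,0,-1) if v[i]<.62*m and s[i]<-.03][:1]; hi=[s[i] for i in range(130,260) if v[i]<.62*m and s[i]>.03][:1]
    print(o,lo,hi,'mid',(lo[0]+hi[0])/2 if lo and hi else None, 'len',hi[0]-lo[0] if lo and hi else None)
d=np.array([.6487,.2082])-c; print('tcp off in valve frame from c',d@ax,d@ay)
E
```

```text
-0.012 [np.float64(-0.046499999999999986)] [np.float64(0.046000000000000096)] mid -0.0002499999999999447 len 0.09250000000000008
-0.008 [np.float64(-0.046499999999999986)] [np.float64(0.046000000000000096)] mid -0.0002499999999999447 len 0.09250000000000008
0 [np.float64(-0.045999999999999985)] [np.float64(0.045000000000000095)] mid -0.0004999999999999449 len 0.09100000000000008
0.008 [np.float64(-0.046499999999999986)] [np.float64(0.045500000000000096)] mid -0.0004999999999999449 len 0.09200000000000008
0.012 [np.float64(-0.046999999999999986)] [np.float64(0.046000000000000096)] mid -0.0004999999999999449 len 0.09300000000000008
tcp off in valve frame from c 0.010449871045389617 0.0014595188024584575
```

Call:
{"op": "play_rows", "data": {
  "claw": [1,1,1,1,1,1],
  "delta_pos": [
    [0,0,0.01],
    [0,0,0.01],
    [0,0,0.004],
    [0,0,0],
    [0,0,0],
    [0,0,0]
  ],
  "delta_rot": [
    [0,0,0],
    [0,0,0],
    [0,0,0],
    [0,0,0],
    [0,0,0],
    [0,0,0]
  ]
}}

```text
time: 28.45
ee_pos: [0.5578, -0.2434, 0.1143]
eef_rot: [-0.185, 0.983, -0.0, 0.0]
ft_force: [0.1, 1.4, -3.4]
width: 0.0418
grip_force: 55.0
```

```bash
python3 - <<'E'
from plan import *
plan((.558,-.2432,.1145,.37+np.pi,1))
# slip/tilt check: label centre seen at start vs now, scene camera, z = top of valve
from bench import r
c=r.camera('scene'); s=r.read_state()
b0=cv2.imread('pics/scene0.png'); 
p=s['ee_pos']; yaw=.372
ax=np.array([np.cos(yaw),np.sin(yaw),0]); ay=np.array([-ax[1],ax[0],0]); m=p-.0108*ax; z0=p[2]-.0121
def pts(m,ax,ay,z0): return np.array([[*(m+a*ax+b*ay)[:2],z0+.04] for a,b in((.046,.021),(.046,-.021),(-.046,.021),(-.046,-.021))])
print('pred top-face corners now',np.round(proj(c,pts(m,ax,ay,z0)),1).tolist())
axv=np.array([np.cos(.12),np.sin(.12),0]);ayv=np.array([-axv[1],axv[0],0])
def label(im,box):
    x0,x1,y0,y1=box; w=im[y0:y1,x0:x1].min(2).astype(float); g=cv2.resize(im[y0:y1,x0:x1],None,fx=8,fy=8,interpolation=cv2.INTER_CUBIC)
    return g
z=np.hstack([cv2.resize(zoom(b0,375,415,285,355,6),(300,525)),cv2.resize(zoom(c['pixels'][...,::-1],215,265,180,240,8),(400,480)).copy() if 0 else cv2.copyMakeBorder(zoom(c['pixels'][...,::-1],215,265,180,240,8),0,45,0,0,cv2.BORDER_CONSTANT)])
m0=np.array([.638,.2055,0]); print('pred corners at start',np.round(proj(c,pts(m0,axv,ayv,0)),1).tolist())
cv2.imwrite('pics/z7.png',z)
E
```

```text
t 28.45 p [ 0.5578 -0.2434  0.1143] w 0.0418 F [ 0.1  1.4 -3.4] grip 55.0 yaw -2.7695 tilt [ 0.0003 -0.0002]
shift/row [-0.001  0.001 -0.001] x 1  turn total [-0.0001  0.0001  0.0007]
pred top-face corners now [[250.4, 213.4], [234.0, 212.7], [256.1, 188.7], [240.4, 188.1]]
pred corners at start [[398.7, 328.9], [381.0, 324.1], [407.4, 298.1], [390.5, 293.7]]
```

View pics/z7.png

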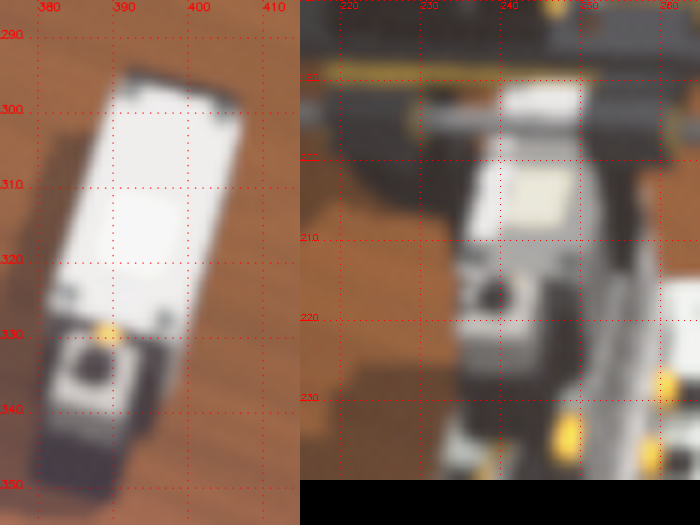

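In the current scene view the valve's top-face front-left corner is at about (234,213), as predicted. So it hasn't slipped and hangs level about 1 cm above the pile.

```bash
python3 -c "
from bench import r
print(r.close_job())"
```

```text
the job is handed in; nothing more can be done
None
```

The job is handed in: the shut-off and throttle plates are stacked on the sub-base and let go, with the knob and screws at the gland end. The valve is held level about 10 mm above them with its solenoid at the gland end. The last camera measurements put both plates within about 2 mm of centre, but no verdict was returned.

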